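# Top up the spice-pot crate and close it

## Robot

A 6-joint arm with a two-finger parallel gripper is mounted at the origin on the work surface. World frame = base frame: x ahead of the robot, y to its left, z up, the work surface at z = 0. Lengths are in m, angles in rad, forces in N, time in s.
With the tool pointing down it reaches from about 0.35 to 0.85 m from the base axis. Payload 8.1 kg.
Tool frame: the origin (TCP) lies midway between the tips of the shut fingers; the grasp point (between the pads) lies 19 mm behind it (robot.grasp_offset is the distance from the TCP to the grasp point, in m); z points along the fingers, y is the line along which they close (so a half turn about z gives the same grasp; the last joint's range is limited). The gripper opens to 85 mm and grips with 20 to 120 N. Pads are 22 mm wide; open, the fingers measure 114 mm over their backs; the gripper's body (76 mm by 85 mm) begins 54 mm behind the grasp point. The pads swing forward as they close: fully open they stand 13 mm farther back than shut.
Start: joints at [-0.085, 0.13, 1.488, -0, 1.523, -0.085], TCP at [0.6, 0, 0.231] pointing down, gripper open.
Joint ranges: [-2.96, 2.96], [-0.89, 2.26], [0.02, 2.5], [-1.34, 4.48], [0, 2.73], [-2.66, 2.66]. Speed limits (rad/s): [2.39, 2.39, 2.79, 3.14, 3.14, 3.14].

## Interface

Orientations are given as a unit quaternion [x, y, z, w].
In Python, from bench import robot gives the robot as it stands.
- The arm moves only by the tool jog_arm, never from a script. Its argument "increments" is a list of rows, each a list of 5 numbers: the shift along the tool's x, y, z in cm, then the turn about the tool's z in degrees, then the opening, from 0 (shut) to 1 (fully open). A call has exactly 5 rows; each row is the pose to reach, as a shift and turn from the pose commanded when the call began, along the tool's axes at that moment; what a row does not reach only later rows make up. A row lasts 1/8 s, in which the tool goes at most 62.5 mm and 10.7 degrees, less where a joint would pass 70% of its speed; a pose out of reach is approached as far as the arm can. A call with a gripper value outside its range is refused whole. The fingers move at their own pace and stop on an object; the grip force is fixed at half the most. Time passes only in rows, so rows that repeat a pose let the fingers close, or fill a call up. It gives the time, the measured TCP pose, the force, the opening and the grip force at its end, in the units of the state.
- robot.get_obs(): the state, without advancing time (a new reading comes with each control period).
- robot.snapshot(name): name is "scene" or "side" or "wrist"; returns the picture (400x640x3 uint8, blue, green, red); there is no depth.
- robot.camera_params(name): a dict with "mtx" (3x3 intrinsics, pixels), "origin" and "orientation" of the camera in the world. Camera axes: x right, y up, looking along -z (the intrinsics and any distortion apply to the point x, -y, -z); pixel columns grow to the right and rows downward; lengths in m; the calibration is good to about 2 mm. A picture is of the moment at which its call begins: read the wrist's pose just before it. camera_params takes no time and is no camera call; for the wrist camera it gives the pose at the moment of the call.
- robot.job_done(): hands the job in; it is judged then, once.
The state is a dict: "time": time; "joint_positions": joint angles; "joint_vel": joint speeds; "joint_efforts": joint torques, N m; "tcp_pos": TCP position; "tcp_rot": TCP orientation; "force": force on the tool from outside, world axes, zero at the start; "torque": the same for the moment, N m; "grip_width": opening from 0.0 (shut) to 1.0 (fully open); "grip_force": force on a finger pad.
Only numpy, scipy, OpenCV 4.12 (cv2) and the standard library are available. Lean on these libraries where they do the work, as an engineer would, in place of code of your own. Each camera call takes 0.05 s, during which the arm holds its last target. There are 200 camera calls.

## Task

Take the cover off the dark crate and lay it flat on the counter clear of the crate, then stand spare pots from the cork mat upright in the crate's empty pockets, one to a pocket, until all six are full, and put the cover back so that it sits fully home and level. Leave the pots already in the crate in their pockets, leave any spares left over standing upright outside the crate, and do not disturb the bottle, mill and bowl.

Things in the scene. Friction and masses are not known exactly. Their poses are not given: they have to be found in the camera images.
- crate: dark wooden crate, fixed, on the robot's left or right, turned up to 0.25 rad; long side along its x: 244 x 166 mm outside, outer walls 8 mm thick, 96 mm high, floor 6 mm thick, open top; inside 3 x 2 square pockets of 72 mm (three along x, two along y), dividers 6 mm thick with tops 40 mm above the counter. Origin at the centre of its underside
- cover: loose maple cover, 0.4 kg: board 252 x 174 x 10 mm; under it a panel 220 x 142 x 8 mm that drops inside the walls (4 mm play), the board on the rim; on top a dark bar handle 100 mm long (x), 16 wide (y), 30 high. Origin at the centre of the panel's underside: 88 mm above the crate's origin when seated, 0 on the counter. Either way round fits. Starts on the crate
- cover_grip (a point): middle of the cover's bar handle, 40 mm above the cover's origin and 8 mm below the handle's top
- mat: cork mat 280 x 200 x 3 mm, fixed, on the other side of the robot from the crate; the spare pots start on it. Origin at the centre of its underside, x along the long side
- pocket1 (a point): centre of the floor of pocket 1 of the crate (in the crate's frame x -78, y -39 mm, 6 mm above the crate's underside)
- pocket2 (a point): centre of the floor of pocket 2 of the crate (in the crate's frame x -78, y 39 mm, 6 mm above the crate's underside)
- pocket3 (a point): centre of the floor of pocket 3 of the crate (in the crate's frame x 0, y -39 mm, 6 mm above the crate's underside)
- pocket4 (a point): centre of the floor of pocket 4 of the crate (in the crate's frame x 0, y 39 mm, 6 mm above the crate's underside)
- pocket5 (a point): centre of the floor of pocket 5 of the crate (in the crate's frame x 78, y -39 mm, 6 mm above the crate's underside)
- pocket6 (a point): centre of the floor of pocket 6 of the crate (in the crate's frame x 78, y 39 mm, 6 mm above the crate's underside)
- pot1: pot already in the crate, standing in pocket 1, or absent (None): then pocket 1 starts empty; looks like the spares: glazed white spice pot with a blue band and an upright brown wooden knob: body 56 mm across and 50 mm high, on it a cylindrical knob 16 mm across and 24 mm high (74 mm overall), 0.18 kg; origin at the centre of its underside, z up
- pot2: pot already in the crate, standing in pocket 2, or absent (None): then pocket 2 starts empty; looks like the spares: glazed white spice pot with a blue band and an upright brown wooden knob: body 56 mm across and 50 mm high, on it a cylindrical knob 16 mm across and 24 mm high (74 mm overall), 0.18 kg; origin at the centre of its underside, z up
- pot3: pot already in the crate, standing in pocket 3, or absent (None): then pocket 3 starts empty; looks like the spares: glazed white spice pot with a blue band and an upright brown wooden knob: body 56 mm across and 50 mm high, on it a cylindrical knob 16 mm across and 24 mm high (74 mm overall), 0.18 kg; origin at the centre of its underside, z up
- pot4: pot already in the crate, standing in pocket 4, or absent (None): then pocket 4 starts empty; looks like the spares: glazed white spice pot with a blue band and an upright brown wooden knob: body 56 mm across and 50 mm high, on it a cylindrical knob 16 mm across and 24 mm high (74 mm overall), 0.18 kg; origin at the centre of its underside, z up
- pot5: pot already in the crate, standing in pocket 5, or absent (None): then pocket 5 starts empty; looks like the spares: glazed white spice pot with a blue band and an upright brown wooden knob: body 56 mm across and 50 mm high, on it a cylindrical knob 16 mm across and 24 mm high (74 mm overall), 0.18 kg; origin at the centre of its underside, z up
- pot6: pot already in the crate, standing in pocket 6, or absent (None): then pocket 6 starts empty; looks like the spares: glazed white spice pot with a blue band and an upright brown wooden knob: body 56 mm across and 50 mm high, on it a cylindrical knob 16 mm across and 24 mm high (74 mm overall), 0.18 kg; origin at the centre of its underside, z up
- spare1: spare pot that starts upright on the cork mat: glazed white spice pot with a blue band and an upright brown wooden knob: body 56 mm across and 50 mm high, on it a cylindrical knob 16 mm across and 24 mm high (74 mm overall), 0.18 kg; origin at the centre of its underside, z up
- spare2: spare pot that starts upright on the cork mat: glazed white spice pot with a blue band and an upright brown wooden knob: body 56 mm across and 50 mm high, on it a cylindrical knob 16 mm across and 24 mm high (74 mm overall), 0.18 kg; origin at the centre of its underside, z up
- spare3: spare pot that starts upright on the cork mat: glazed white spice pot with a blue band and an upright brown wooden knob: body 56 mm across and 50 mm high, on it a cylindrical knob 16 mm across and 24 mm high (74 mm overall), 0.18 kg; origin at the centre of its underside, z up
- spare4: spare pot that starts upright on the cork mat: glazed white spice pot with a blue band and an upright brown wooden knob: body 56 mm across and 50 mm high, on it a cylindrical knob 16 mm across and 24 mm high (74 mm overall), 0.18 kg; origin at the centre of its underside, z up
- spare5: spare pot that starts upright on the cork mat: glazed white spice pot with a blue band and an upright brown wooden knob: body 56 mm across and 50 mm high, on it a cylindrical knob 16 mm across and 24 mm high (74 mm overall), 0.18 kg; origin at the centre of its underside, z up
- oil_bottle: bystander: green glass oil bottle, 60 mm across, 160 mm high, on the far side of the work; origin at the centre of its underside
- mill: bystander: dark wooden pepper mill, 54 mm across, 128 mm high, on the far side of the work; origin at the centre of its underside
- bowl: bystander: blue bowl, 120 mm across, 55 mm high, on the far side of the work; origin at the centre of its underside
Not all that is in view belongs to the job. What is shaped like the spare1 but purple is not meant.

How it is judged:
By the outcome, as a careful person would: the job done as asked, in the order asked, and still so for the second after the job is handed in, with the robot touching nothing.
Of pot1, pot2, pot3, pot4, pot5, pot6 only 1 to 3 are there at a start; the rules pass over those that are not, and their reading is None.
At some moment in a run one of spare1, spare2, spare3, spare4, spare5, cover may be knocked a few centimetres aside while the robot is not near it.
It also fails if it takes over 210 s, if anything falls off the work surface, if the arm or the gripper's body presses on something with over 40 N, if the wrist force passes 120 N, or if a joint passes its speed limit or range.

## Working session

There is one attempt and no reset: what is moved stays moved. The work goes in short steps, Python scripts to look and compute and a tool call to move; the robot and the scene stay as the last step left them, time stands still between calls to the robot, and variables do not carry over. Pictures are saved under pics/ and viewed, at most 14 in all, crops included, and the job is handed in when it is done.

Besides the shell and the picture viewer there is one more tool, called after ">>>" as a command line: name --pt "numbers of a row" for each row, then --argument value for the rest. jog_arm: Moves the arm, as the interface text tells. Its arguments: {"type":"object","properties":{"increments":{"type":"array"}},"required":["increments"]}

```bash
mkdir -p pics; ls; cat > h.py <<'E'
import numpy as np, cv2
from bench import robot
from scipy.spatial.transform import Rotation as R
def cam(n):
    p=robot.camera_params(n); return np.array(p["mtx"]),np.array(p["origin"]),R.from_quat(p["orientation"]),p
def pix2w(n,uv,z,c=None):
    K,o,r,p=c or cam(n)
    d=p.get("dist",p.get("distortion"))
    q=cv2.undistortPoints(np.array([[uv]],float),K,None if d is None else np.array(d,float))[0,0]
    v=r.apply([q[0],-q[1],-1.]); return o+v*(z-o[2])/v[2]
def w2pix(n,P,c=None):
    K,o,r,p=c or cam(n); q=r.inv().apply(np.array(P)-o); q=q*[1,-1,-1]
    d=p.get("dist",p.get("distortion"))
    return cv2.projectPoints(q.reshape(-1,1,3),np.zeros(3),np.zeros(3),K,None if d is None else np.array(d,float))[0][:,0]
def snap(n,name,crop=None,s=1):
    im=robot.snapshot(n); cv2.imwrite(f"pics/raw_{name}.png",im)
    if crop: im=im[crop[1]:crop[3],crop[0]:crop[2]]
    cv2.imwrite(f"pics/{name}.png",cv2.resize(im,None,fx=s,fy=s,interpolation=cv2.INTER_CUBIC)); return im
E
python3 - <<'E'
from h import *
for n in("scene","side","wrist"):print(n,robot.camera_params(n))
snap("scene","a",s=1.25);snap("side","b",s=1.25);snap("wrist","c")
print(robot.get_obs())
E
```

```text
pics
scene {'mtx': array([[427.93513337,   0.        , 316.33474863],
       [  0.        , 427.93513337, 201.43728391],
       [  0.        ,   0.        ,   1.        ]]), 'origin': array([ 0.92513215, -0.45835976,  1.13261851]), 'orientation': array([0.25136882, 0.09324335, 0.31118264, 0.91174819])}
side {'mtx': array([[396.62111411,   0.        , 319.13897841],
       [  0.        , 396.62111411, 198.75627444],
       [  0.        ,   0.        ,   1.        ]]), 'origin': array([-0.13738667, -0.77684262,  0.67701834]), 'orientation': array([ 0.47747166, -0.17613567, -0.29646635,  0.80814896])}
wrist {'mtx': array([[281.62508296,   0.        , 322.11121707],
       [  0.        , 281.62508296, 200.74142771],
       [  0.        ,   0.        ,   1.        ]]), 'origin': array([0.59857929, 0.08116908, 0.37351932]), 'orientation': array([-1.59392375e-01,  6.80551546e-04,  7.81335128e-06,  9.87215077e-01])}
{'time': 0.15, 'joint_positions': array([-8.53984061e-02,  1.30964509e-01,  1.48905914e+00,  7.01269013e-07,
        1.52297878e+00, -8.53871995e-02]), 'joint_vel': array([ 5.87268532e-05, -1.76599757e-03, -2.93727499e-03, -8.88127386e-04,
       -5.66160524e-04, -1.11764481e-03]), 'joint_efforts': array([ 1.01583330e-03, -5.70061326e+01, -5.01160097e+01, -1.39109225e-04,
        9.69119486e-03, -7.10949371e-05]), 'tcp_pos': array([5.99575171e-01, 5.99232645e-05, 2.30482763e-01]), 'tcp_rot': array([ 7.07110580e-01,  7.07102631e-01, -4.53836520e-04, -5.39351475e-04]), 'force': array([-0.15156118, -0.82828824,  0.16776884]), 'torque': array([0.0405243 , 0.0196173 , 0.03019046]), 'grip_force': 0.0, 'grip_width': 0.9964142823899912}
```

View pics/a.png

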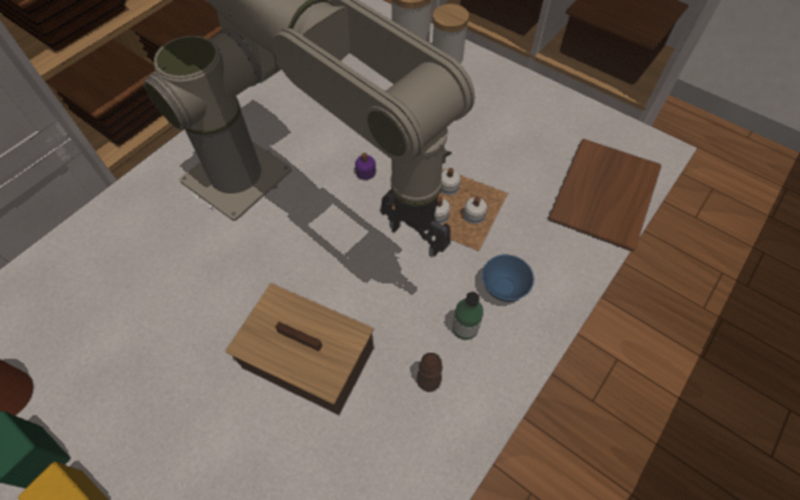

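View pics/b.png

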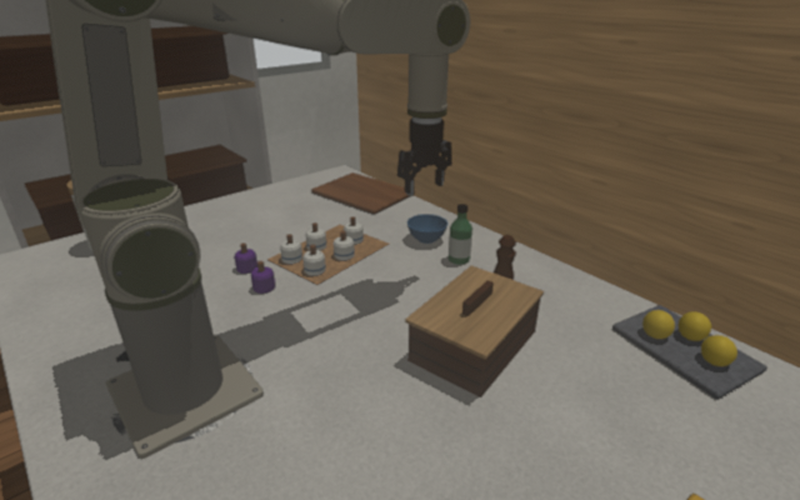

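The scene picture shows the covered crate on the robot's right: board corners at about (272,285), (373,330), (337,405) and (229,350), handle ends at (277,324) and (321,346). The side picture shows five white pots on the mat, with knob tops at (290,236), (315,224), (313,248), (343,234) and (352,219). The two purple pots at (245,260) and (262,277) are decoys.

```bash
python3 - <<'E'
from h import *
S=1/1.25
for uv in [(272,285),(373,330),(337,405),(229,350)]: print("corner",pix2w("scene",(uv[0]*S,uv[1]*S),.106).round(3))
for uv in [(277,324),(321,346)]: print("handle",pix2w("scene",(uv[0]*S,uv[1]*S),.130).round(3))
for uv in [(290,236),(315,224),(313,248),(343,234),(352,219),(245,245),(262,263)]: print("spare",pix2w("side",(uv[0]*S,uv[1]*S),.077).round(3))
for uv in [(462,250),(508,270),(505,278),(428,230)]: print("byst",pix2w("side",(uv[0]*S,uv[1]*S),.03).round(3))
for uv in [(467,330),(430,385),(508,285)]: print("bystscene",pix2w("scene",(uv[0]*S,uv[1]*S),.02).round(3))
im=cv2.imread("pics/raw_b.png"); im2=cv2.imread("pics/raw_a.png")
A=cv2.resize(im[160:240,180:320],None,fx=5,fy=5,interpolation=2)[:290]
A=cv2.resize(im[165:240,180:320],(700,300*700//560)); B=cv2.resize(im2[215:335,170:310],(258,221))
cv2.imwrite("pics/d.png",A)
E
```

```text
corner [ 0.373 -0.207  0.106]
corner [ 0.613 -0.155  0.106]
corner [ 0.655 -0.317  0.106]
corner [ 0.409 -0.367  0.106]
handle [ 0.457 -0.271  0.13 ]
handle [ 0.56  -0.251  0.13 ]
spare [0.395 0.29  0.077]
spare [0.483 0.31  0.077]
spare [0.406 0.195 0.077]
spare [0.508 0.21  0.077]
spare [0.58  0.27  0.077]
spare [0.282 0.32  0.077]
spare [0.274 0.209 0.077]
byst [0.749 0.003 0.03 ]
byst [ 0.761 -0.143  0.03 ]
byst [ 0.726 -0.163  0.03 ]
byst [0.761 0.149 0.03 ]
bystscene [ 0.753 -0.002  0.02 ]
bystscene [ 0.761 -0.153  0.02 ]
bystscene [0.765 0.15  0.02 ]
```

View pics/d.png

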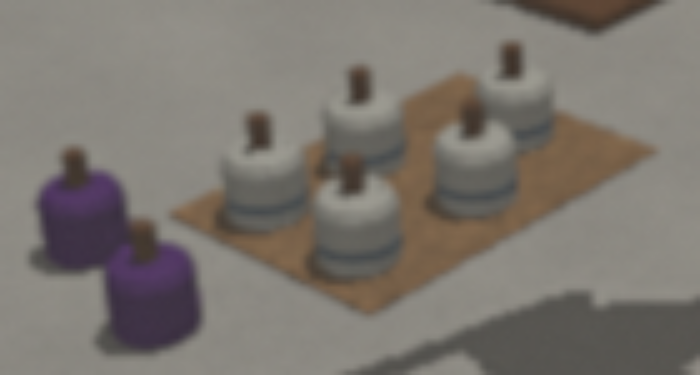

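The white pots with a blue band, at crop (258,115), (360,68), (351,157), (473,103) and (511,45), stand on cork and fit the description. The purple ones at (75,150) and (145,220) do not. The crate centre is near (0.51,-0.261) with yaw about 0.2, so I'm moving above the handle.

>>> jog_arm --pt "-5.5 -2 0 10.5 1" --pt "-11 -4 0 21 1" --pt "-16.5 -6 0 31.5 1" --pt "-22 -8 0 42 1" --pt "-26 -9 0 52.5 1"

```text
time: 0.78
tcp_pos: [0.5086, -0.2621, 0.2311]
tcp_rot: [0.948, 0.318, -0.0, -0.0]
force: [0.8, -0.1, -0.4]
grip_width: 1.001
grip_force: 0.0
```

```bash
cat >> h.py <<'E'
def to(x,y,z,a):
    """tool shift (cm) and turn (deg) to reach TCP x,y,z with tool y at world angle a deg (mod 180)"""
    o=robot.get_obs(); r=R.from_quat(o["tcp_rot"]); p=o["tcp_pos"]
    s=r.inv().apply(np.array([x,y,z])-p)*100; ty=r.apply([0,1,0]); cur=np.degrees(np.arctan2(ty[1],ty[0]))
    t=-((a-cur+90)%180-90); print("tcp",p.round(4),"yaw",round(cur,2),"-> shift",s.round(2),"turn",round(t,2))
E
python3 - <<'E'
from h import *
to(.51,-.261,.23,-78.5)
E
```

```text
tcp [ 0.5086 -0.2621  0.2311] yaw -52.93 -> shift [ 0.18 -0.01  0.11] turn 25.57
```

>>> jog_arm --pt "0 0 0 10 1" --pt "0 0 0 20 1" --pt "0.1 0 0 25.5 1" --pt "0.1 0 0 25.5 1" --pt "0.1 0 0 25.5 1"

```text
time: 1.4
tcp_pos: [0.5107, -0.2593, 0.2311]
tcp_rot: [0.994, 0.106, -0.0, -0.0]
force: [0.3, 1.1, 1.2]
grip_width: 1.002
grip_force: 0.0
```

```bash
python3 - <<'E'
from h import *
c=cam("wrist"); np.save("c_e.npy",np.array([c],dtype=object),allow_pickle=True)
snap("wrist","e",s=1.25)
im=snap("side","f")
A=cv2.resize(im[150:250,170:330],None,fx=3,fy=3)
print(robot.get_obs()["tcp_pos"])
E
```

```text
[ 0.51075326 -0.25927275  0.23119461]
```

View pics/e.png

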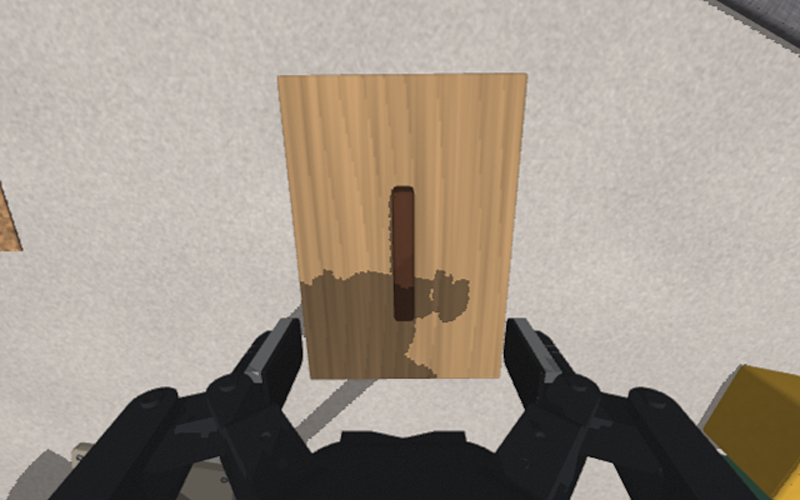

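The wrist view shows the board with corners (278,76), (526,73), (500,378) and (310,379). The handle top runs from (402,192) to (404,320).

```bash
python3 - <<'E'
from h import *
c=cam("wrist"); S=.8
P=np.array([pix2w("wrist",(u*S,v*S),.106,c) for u,v in [(278,76),(526,73),(500,378),(310,379)]])
H=np.array([pix2w("wrist",(u*S,v*S),.136,c) for u,v in [(402,192),(404,320)]])
m=P.mean(0);h=H.mean(0);print("board",m.round(4),"handle",h.round(4))
for a,b in [(0,3),(1,2)]:
    d=P[a]-P[b];print(np.hypot(*d[:2]),np.degrees(np.arctan2(d[1],d[0])))
d=P[0]-P[1];print(np.hypot(*d[:2]),np.degrees(np.arctan2(d[1],d[0])))
d=P[3]-P[2];print(np.hypot(*d[:2]),np.degrees(np.arctan2(d[1],d[0])))
d=H[0]-H[1];print(np.hypot(*d[:2]),np.degrees(np.arctan2(d[1],d[0])))
to(m[0],m[1],.111,-78.5)
E
```

```text
board [ 0.5046 -0.261   0.106 ] handle [ 0.5049 -0.2604  0.136 ]
0.2503591530195373 12.388175170180892
0.2511663261470562 12.979958620967901
0.17087487993368794 102.70480675195603
0.17346647879481605 102.43789133399764
0.09751505454444932 12.942558422685803
tcp [ 0.5108 -0.2593  0.2312] yaw -77.91 -> shift [-0.64  0.04 12.02] turn 0.59
```

>>> jog_arm --pt "-0.6 0 4 -0.5 0.7" --pt "-0.6 0 7 -0.5 0.6" --pt "-0.6 0 10 -0.5 0.6" --pt "-0.6 0 12 -0.5 0.6" --pt "-0.6 0 12 -0.5 0.6"

```text
time: 2.12
tcp_pos: [0.5039, -0.2599, 0.1096]
tcp_rot: [0.994, 0.109, -0.001, -0.001]
force: [-0.7, -0.2, 0.6]
grip_width: 0.6
grip_force: 0.0
```

>>> jog_arm --pt "0 0 0 0 0" --pt "0 0 0 0 0" --pt "0 0 0 0 0" --pt "0 0 0 0 0" --pt "0 0 0 0 0"

```text
time: 2.75
tcp_pos: [0.506, -0.2612, 0.1132]
tcp_rot: [0.994, 0.109, 0.001, 0.001]
force: [0.2, 1.4, 6.1]
grip_width: 0.169
grip_force: 60.9
```

```bash
python3 - <<'E'
from h import *
o=robot.get_obs();print(o["grip_width"],o["grip_force"],o["force"],o["torque"])
to(.505,-.261,.11,-77.4)
to(.5,0,.23,-90)
E
```

```text
0.1685716944759494 60.894588232040405 [0.16353993 1.38651989 6.06669605] [0.24848698 0.17673218 0.03104545]
tcp [ 0.506  -0.2612  0.1132] yaw -77.5 -> shift [-0.09 -0.04  0.32] turn -0.1
tcp [ 0.506  -0.2612  0.1132] yaw -77.5 -> shift [  5.1  -25.6  -11.72] turn 12.5
```

Gripped. I'll lift it straight up and check.

>>> jog_arm --pt "0 0 -1 0 0" --pt "0 0 -2.5 0 0" --pt "0 0 -4.5 0 0" --pt "0 0 -7 0 0" --pt "0 0 -9 0 0"

```text
time: 3.38
tcp_pos: [0.5054, -0.2609, 0.2038]
tcp_rot: [0.994, 0.109, 0.001, 0.001]
force: [0.9, 0.3, -4.6]
grip_width: 0.172
grip_force: 59.4
```

```bash
python3 - <<'E'
from h import *
o=robot.get_obs();print(o["grip_width"],o["grip_force"],o["force"],o["torque"])
to(.5,0,.19,-90)
E
```

```text
0.17162416505601572 59.37219679355621 [ 0.92126552  0.27991655 -4.55731383] [ 0.02790571 -0.04195137 -0.00818039]
tcp [ 0.5054 -0.2609  0.2038] yaw -77.5 -> shift [  5.12 -25.59   1.35] turn 12.5
```

>>> jog_arm --pt "0.8 -4 0 2 0" --pt "2 -10 0 5 0" --pt "3.4 -17 0 8 0" --pt "4.6 -23 0 11 0" --pt "5.1 -25.6 0 12.5 0"

```text
time: 4.0
tcp_pos: [0.4991, 0.0032, 0.2024]
tcp_rot: [1.0, 0.0, 0.001, -0.0]
force: [1.2, -0.2, -5.6]
grip_width: 0.171
grip_force: 59.9
```

>>> jog_arm --pt "0 0 4 0 0" --pt "0 0 8 0 0" --pt "0 0 12 0 0" --pt "0 0 15 0 0" --pt "0 0 16.5 0 0"

```text
time: 4.62
tcp_pos: [0.4984, 0.0005, 0.0352]
tcp_rot: [1.0, 0.0, -0.001, -0.0]
force: [0.2, 0.8, -3.8]
grip_width: 0.172
grip_force: 59.7
```

```bash
python3 - <<'E'
from h import *
o=robot.get_obs();print(o["grip_width"],o["grip_force"],o["force"],o["torque"])
to(.5,0,.0252,-90)
snap("scene","g",(130,90,470,345),2)
E
```

```text
0.17194829330767827 59.74972665309906 [ 0.23441928  0.76088062 -3.77282288] [-0.04588923  0.03423178 -0.01434284]
tcp [0.4984 0.0005 0.0352] yaw -90.0 -> shift [0.16 0.05 1.  ] turn 0.0
```

View pics/g.png

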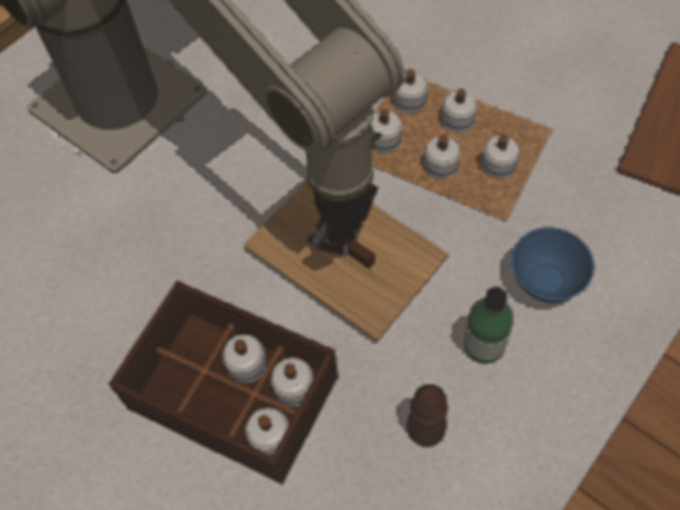

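The scene crop shows three pots in the crate on the far-x side (pockets 4, 6 and 5), so pockets 1, 2 and 3 are empty. Spare knobs are at crop (410,74), (460,95), (384,116), (443,142) and (503,142), and crate rim corners at (180,283), (336,352), (282,481) and (113,383).

>>> jog_arm --pt "0 0 0.5 0 0" --pt "0 0 0.9 0 0" --pt "0 0 1 0 0" --pt "0 0 1 0 0" --pt "0 0 1 0 0.6"

```text
time: 5.3
tcp_pos: [0.5002, 0.0003, 0.0272]
tcp_rot: [1.0, -0.0, 0.001, 0.0]
force: [-0.4, 0.5, 0.4]
grip_width: 0.374
grip_force: 0.0
```

```bash
python3 - <<'E'
from h import *
o=robot.get_obs();print(o["grip_width"],o["tcp_pos"],o["force"])
f=lambda u,v,z: pix2w("scene",(130+u/2,90+v/2),z)
for p in [(410,74),(460,95),(384,116),(443,142),(503,142)]: print("spare",f(*p,.077).round(3))
C=np.array([f(*p,.096) for p in [(180,283),(336,352),(282,481),(113,383)]]);print(C.round(3),C.mean(0))
y=np.radians(12.6)
for n,q in {1:(-.078,-.039),2:(-.078,.039),3:(0,-.039)}.items(): print(n,(np.array([.505,-.261])+R.from_euler('z',y).as_matrix()[:2,:2]@q).round(4))
E
```

```text
0.3742044870254232 [5.00182290e-01 2.87383095e-04 2.72070461e-02] [-0.40761717  0.49098081  0.44029663]
spare [0.399 0.292 0.077]
spare [0.487 0.305 0.077]
spare [0.417 0.199 0.077]
spare [0.519 0.214 0.077]
spare [0.592 0.269 0.077]
[[ 0.38  -0.209  0.096]
 [ 0.612 -0.157  0.096]
 [ 0.666 -0.325  0.096]
 [ 0.413 -0.364  0.096]] [ 0.51785458 -0.26349702  0.096     ]
1 [ 0.4374 -0.3161]
2 [ 0.4204 -0.24  ]
3 [ 0.5135 -0.2991]
```

>>> jog_arm --pt "0 0 0 0 0.6" --pt "0 0 0 0 0.6" --pt "0 0 -3 0 0.6" --pt "0 0 -8 0 0.6" --pt "0 0 -13 0 0.6"

```text
time: 5.92
tcp_pos: [0.4989, 0.0004, 0.1576]
tcp_rot: [1.0, -0.0, -0.0, -0.0]
force: [0.3, 0.8, -0.0]
grip_width: 0.601
grip_force: 0.0
```

>>> jog_arm --pt "0 -4 -4 0 0.6" --pt "-2 -10 -8 0 0.6" --pt "-4 -16 -9 0 0.6" --pt "-6 -21 -9 0 0.6" --pt "-6 -25 -9 0 0.6"

```text
time: 6.55
tcp_pos: [0.4383, 0.2527, 0.2475]
tcp_rot: [1.0, 0.001, 0.001, -0.001]
force: [0.8, 0.3, 0.1]
grip_width: 0.6
grip_force: 0.0
```

>>> jog_arm --pt "0 0 0 0 0.5" --pt "0 0 0 0 0.5" --pt "0 0 0 0 0.5" --pt "0 0 0 0 0.5" --pt "0 0 0 0 0.5"

```text
time: 7.18
tcp_pos: [0.4396, 0.2497, 0.2463]
tcp_rot: [1.0, -0.001, 0.0, -0.0]
force: [-0.1, -0.4, -0.4]
grip_width: 0.501
grip_force: 0.0
```

```bash
python3 - <<'E'
from h import *
import pickle; pickle.dump(robot.camera_params("wrist"),open("k.pkl","wb"))
snap("wrist","k",s=1.25); print(robot.get_obs()["tcp_pos"])
E
```

```text
[0.43952304 0.24985965 0.24633827]
```

View pics/k.png

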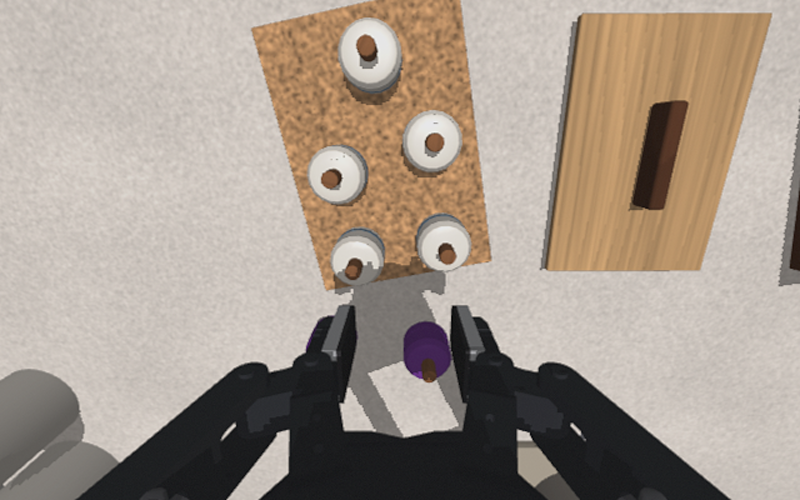

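The wrist view shows all five white spares, with knob tops at (366,46), (434,142), (331,179), (354,268) and (447,254). The purple decoy at (428,350) is to be left alone.

```bash
python3 - <<'E'
from h import *
for n,p in zip("ABCDE",[(366,46),(434,142),(331,179),(354,268),(447,254)]):
    q=pix2w("wrist",(p[0]*.8,p[1]*.8),.077); print(n,q.round(4)); to(q[0],q[1],.058,-90)
E
```

```text
A [0.5851 0.2787 0.077 ]
tcp [0.4395 0.2499 0.2463] yaw -90.05 -> shift [14.55 -2.89 18.84] turn -0.05
B [0.5131 0.2234 0.077 ]
tcp [0.4395 0.2499 0.2463] yaw -90.05 -> shift [ 7.36  2.64 18.83] turn -0.05
C [0.4822 0.3128 0.077 ]
tcp [0.4395 0.2499 0.2463] yaw -90.05 -> shift [ 4.26 -6.3  18.83] turn -0.05
D [0.3987 0.2964 0.077 ]
tcp [0.4395 0.2499 0.2463] yaw -90.05 -> shift [-4.08 -4.65 18.83] turn -0.05
E [0.4127 0.2085 0.077 ]
tcp [0.4395 0.2499 0.2463] yaw -90.05 -> shift [-2.68  4.14 18.83] turn -0.05
```

```bash
python3 - <<'E'
from h import *
P=np.array([pix2w("wrist",(u*.8,v*.8),.018) for u,v in [(582,14),(771,14),(700,270),(547,270)]]);print(P.round(3),P.mean(0))
f=lambda u,v,z: pix2w("scene",(130+u/2,90+v/2),z)
P=np.array([f(*p,.018+.01) for p in [(312,182),(447,256),(377,339),(246,245)]]);print(P.round(3),P.mean(0))
E
```

```text
[[ 0.623  0.087  0.018]
 [ 0.623 -0.085  0.018]
 [ 0.373 -0.087  0.018]
 [ 0.373  0.087  0.018]] [4.98061782e-01 4.67400446e-04 1.80000000e-02]
[[ 0.384  0.059  0.028]
 [ 0.626  0.08   0.028]
 [ 0.625 -0.087  0.028]
 [ 0.378 -0.087  0.028]] [ 0.50300544 -0.00876758  0.028     ]
```

>>> jog_arm --pt "2 0.6 4 0 0.5" --pt "4 1.4 8 0 0.5" --pt "6 2.2 11 0 0.5" --pt "7.4 2.8 13 0 0.5" --pt "7.4 2.8 13 0 0.5"

```text
time: 7.85
tcp_pos: [0.5125, 0.2212, 0.1141]
tcp_rot: [1.0, -0.001, -0.002, 0.001]
force: [-1.3, 1.1, 0.0]
grip_width: 0.498
grip_force: 0.0
```

```bash
python3 - <<'E'
from h import *
snap("wrist","l",(160,100,500,340),2);to(.513,.2234,.058,-90)
print(w2pix("wrist",[[.513,.2234,.077],[.513,.2154,.077]])*2-[320,200])
E
```

```text
tcp [0.5128 0.2219 0.1157] yaw -90.06 -> shift [ 0.03 -0.15  5.77] turn -0.06
[[320.54558868 253.61048087]
 [343.33678384 253.5813103 ]]
```

View pics/l.png

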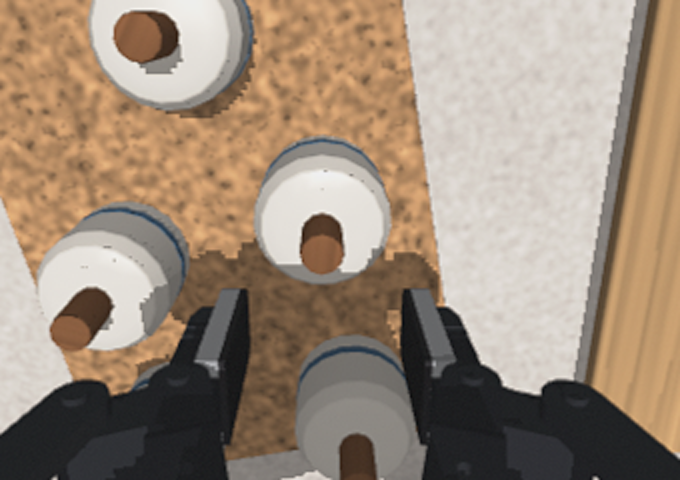

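The knob top is at (322,253), where the wrist measurement put it, so I'll grasp.

>>> jog_arm --pt "0 -0.1 2.5 0 0.5" --pt "0 -0.1 4.5 0 0.5" --pt "0 -0.1 5.7 0 0.5" --pt "0 -0.1 5.7 0 0.2" --pt "0 -0.1 5.7 0 0"

```text
time: 8.52
tcp_pos: [0.5137, 0.2236, 0.06]
tcp_rot: [1.0, 0.0, 0.0, -0.0]
force: [0.2, 0.5, -1.1]
grip_width: 0.158
grip_force: 58.5
```

>>> jog_arm --pt "0 0 0 0 0" --pt "0 0 0 0 0" --pt "0 0 -2 0 0" --pt "0 0 -7 0 0" --pt "0 0 -13 0 0"

```text
time: 9.15
tcp_pos: [0.5125, 0.2231, 0.1911]
tcp_rot: [1.0, -0.0, -0.001, 0.0]
force: [1.3, 0.8, -1.1]
grip_width: 0.153
grip_force: 58.6
```

```bash
python3 - <<'E'
from h import *
o=robot.get_obs();print(o["grip_width"],o["force"])
to(.5135,-.2991,.19,-77.4)
E
```

```text
0.1533980794027881 [ 1.29716874  0.75299024 -1.06746735]
tcp [0.5125 0.2231 0.1911] yaw -90.0 -> shift [ 0.1  52.22  0.13] turn -12.6
```

>>> jog_arm --pt "0 4 0 0 0" --pt "0 9.5 0 -3 0" --pt "0 15.5 0 -6 0" --pt "0 21.5 0 -9 0" --pt "0 27.5 0 -12.5 0"

```text
time: 9.78
tcp_pos: [0.5135, -0.0535, 0.1913]
tcp_rot: [0.994, 0.11, 0.001, 0.0]
force: [0.7, -0.7, -2.4]
grip_width: 0.156
grip_force: 58.7
```

```bash
python3 - <<'E'
from h import *
to(.5135,-.2991,.19,-77.4)
E
```

```text
tcp [ 0.5135 -0.0535  0.1913] yaw -77.38 -> shift [-5.36 23.96  0.15] turn 0.02
```

>>> jog_arm --pt "-1.3 6 0 0 0" --pt "-2.7 12 0 0 0" --pt "-4 18 0 0 0" --pt "-5.4 24 0 0 0" --pt "-5.4 24 0 0 0"

```text
time: 10.4
tcp_pos: [0.5118, -0.3022, 0.1908]
tcp_rot: [0.994, 0.106, 0.0, 0.001]
force: [-0.3, 1.9, -1.1]
grip_width: 0.156
grip_force: 58.9
```

```bash
python3 - <<'E'
from h import *
to(.5135,-.2991,.063,-77.4)
import pickle; pickle.dump(robot.camera_params("wrist"),open("m.pkl","wb"))
snap("wrist","m",s=1.25)
E
```

```text
tcp [ 0.5118 -0.3022  0.1908] yaw -77.79 -> shift [ 0.23 -0.29 12.78] turn -0.39
```

View pics/m.png

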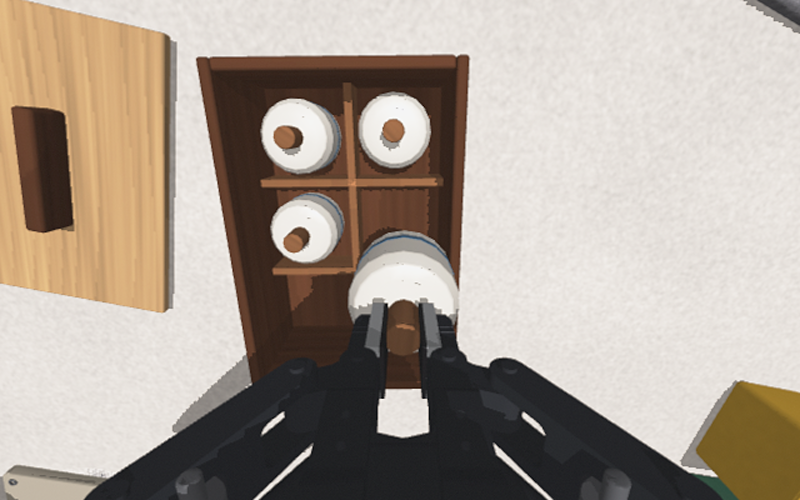

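The wrist view shows the pot held over pocket 3. Divider crossings are at (352,182) and (353,268), and the far rim corners at (197,58) and (469,55).

```bash
python3 - <<'E'
from h import *
g=lambda u,v,z: pix2w("wrist",(u*.8,v*.8),z)[:2]
a,b=g(352,182,.04),g(353,268,.04); c,d=g(197,58,.096),g(469,55,.096)
print("crate centre from dividers",((a+b)/2).round(4),np.hypot(*(a-b)),np.degrees(np.arctan2(*(a-b)[::-1])))
e=c-d;ang=np.degrees(np.arctan2(e[1],e[0]))-90;u=np.array([np.cos(np.radians(ang)),np.sin(np.radians(ang))])
print("rim",((c+d)/2-.122*u).round(4),np.hypot(*e),ang)
to(.5135,-.2991,.064,-77.4)
E
```

```text
crate centre from dividers [ 0.5074 -0.2564] 0.0760464542070926 10.37481967422173
rim [ 0.5057 -0.2591] 0.16377099470859013 12.857519452517039
tcp [ 0.5122 -0.2998  0.1906] yaw -77.7 -> shift [ 0.14 -0.05 12.66] turn -0.3
```

>>> jog_arm --pt "0.2 -0.2 4 0 0" --pt "0.2 -0.2 8 0 0" --pt "0.2 -0.2 10.5 0 0" --pt "0.2 -0.2 12 0 0" --pt "0.2 -0.2 12.6 0 0"

```text
time: 11.08
tcp_pos: [0.5143, -0.2944, 0.0634]
tcp_rot: [0.994, 0.109, 0.0, -0.0]
force: [0.6, -0.8, -1.4]
grip_width: 0.162
grip_force: 58.9
```

>>> jog_arm --pt "0 0 0 0 0" --pt "0 0 0 0 0.35" --pt "0 0 0 0 0.35" --pt "0 0 -3 0 0.35" --pt "0 0 -8 0 0.35"

```text
time: 11.7
tcp_pos: [0.5127, -0.2945, 0.1424]
tcp_rot: [0.994, 0.109, -0.002, -0.001]
force: [1.1, -0.1, 0.6]
grip_width: 0.346
grip_force: 0.0
```

>>> jog_arm --pt "0 0 -5 0 0.5" --pt "1 -6 -6 2 0.5" --pt "2.3 -12 -6 6 0.5" --pt "3.6 -18 -6 9 0.5" --pt "5 -24 -6 12.5 0.5"

```text
time: 12.32
tcp_pos: [0.511, -0.0485, 0.2043]
tcp_rot: [1.0, -0.001, 0.001, 0.0]
force: [0.8, 0.7, 1.0]
grip_width: 0.5
grip_force: 0.0
```

```bash
python3 - <<'E'
from h import *
to(.4822,.3128,.14,-90)
E
```

```text
tcp [ 0.511  -0.0485  0.2043] yaw -90.14 -> shift [ -2.98 -36.12   6.41] turn -0.14
```

>>> jog_arm --pt "-2 -5 0 0 0.5" --pt "-4 -11 0 0 0.5" --pt "-6 -17 0 0 0.5" --pt "-8.5 -22.5 0 0 0.5" --pt "-9.8 -25.7 1 0 0.5"

```text
time: 12.95
tcp_pos: [0.4124, 0.2095, 0.1949]
tcp_rot: [1.0, 0.001, 0.002, -0.001]
force: [1.7, -0.1, -0.0]
grip_width: 0.501
grip_force: 0.0
```

```bash
cat >> h.py <<'E'
def knob(x,y,z=.077,rad=40):
    """brown knob nearest the predicted place in the wrist image, above white body"""
    c=cam("wrist"); im=robot.snapshot("wrist"); hsv=cv2.cvtColor(im,cv2.COLOR_BGR2HSV)
    m=cv2.inRange(hsv,(3,120,75),(13,190,160)); m=cv2.morphologyEx(m,cv2.MORPH_OPEN,np.ones((3,3)))
    n,l,s,ce=cv2.connectedComponentsWithStats(m); p=w2pix("wrist",[[x,y,z]],c)[0]; print("pred px",p.round(1))
    for i in range(1,n):
        if s[i,4]>40 and np.hypot(*(ce[i]-p))<rad: print("blob",ce[i].round(1),s[i],pix2w("wrist",ce[i],z,c)[:2].round(4))
    return im
E
python3 - <<'E'
from h import *
im=knob(.4127,.2085); cv2.imwrite("pics/raw_n.png",im)
l=cv2.imread("pics/raw_l.png");hh=cv2.cvtColor(l,cv2.COLOR_BGR2HSV)
print("knob top hsv",hh[226,320],hh[226,323],"cork",hh[120,310],"side",hh[217,321])
u,v=w2pix("wrist",[[.4127,.2085,.077]])[0].astype(int);print(cv2.cvtColor(im,cv2.COLOR_BGR2HSV)[v-8:v+9:4,u])
to(.4127,.2085,.06,-90)
E
```

```text
pred px [323.6 194.3]
blob [324.5 195. ] [318 186  14  18 199] [0.412  0.2076]
knob top hsv [ 12 135 140] [ 12 135 136] cork [ 15 117 164] side [ 13 132 120]
[[ 13  33 141]
 [ 12 128  82]
 [ 12 136 142]
 [ 12 135 138]
 [ 12 135 134]]
tcp [0.4105 0.2116 0.1929] yaw -89.84 -> shift [ 0.23  0.35 13.29] turn 0.16
```

>>> jog_arm --pt "0.1 0.1 4 0 0.5" --pt "0.1 0.1 8 0 0.5" --pt "0.1 0.1 11.5 0 0.5" --pt "0.1 0.1 13.4 0 0.5" --pt "0.1 0.1 13.4 0 0.5"

```text
time: 13.62
tcp_pos: [0.4129, 0.2052, 0.0582]
tcp_rot: [1.0, -0.0, -0.001, 0.001]
force: [0.3, -0.4, -0.1]
grip_width: 0.505
grip_force: 0.0
```

>>> jog_arm --pt "0 0 0 0 0" --pt "0 0 0 0 0" --pt "0 0 0 0 0" --pt "0 0 -4 0 0" --pt "0 0 -9 0 0"

```text
time: 14.25
tcp_pos: [0.4126, 0.2054, 0.1491]
tcp_rot: [1.0, 0.0, -0.002, 0.001]
force: [1.9, -0.1, -1.0]
grip_width: 0.156
grip_force: 59.0
```

>>> jog_arm --pt "0 2 -4 0 0" --pt "0 8 -4 -3 0" --pt "0 14 -4 -6 0" --pt "0 20 -4 -9 0" --pt "0 26 -4 -12.5 0"

```text
time: 14.88
tcp_pos: [0.4136, -0.0559, 0.1896]
tcp_rot: [0.994, 0.11, 0.0, 0.0]
force: [1.0, -0.2, -2.0]
grip_width: 0.162
grip_force: 59.2
```

```bash
python3 - <<'E'
from h import *
o=robot.get_obs();print(o["grip_width"],o["force"])
to(.438,-.315,.19,-77.4)
E
```

```text
0.16158594165056647 [ 1.01092669 -0.16963968 -2.01672745]
tcp [ 0.4136 -0.0559  0.1896] yaw -77.37 -> shift [-3.28 25.82 -0.03] turn 0.03
```

>>> jog_arm --pt "-0.8 6 0 0 0" --pt "-1.6 12 0 0 0" --pt "-2.5 18 0 0 0" --pt "-3.1 24 0 0 0" --pt "-3.3 25.8 0 0 0"

```text
time: 15.5
tcp_pos: [0.4369, -0.3163, 0.189]
tcp_rot: [0.994, 0.107, -0.0, 0.0]
force: [0.8, 0.4, -2.3]
grip_width: 0.159
grip_force: 59.2
```

```bash
python3 - <<'E'
from h import *
to(.4384,-.3151,.063,-77.4)
snap("wrist","p")
E
```

```text
tcp [ 0.4369 -0.3163  0.189 ] yaw -77.68 -> shift [ 0.18 -0.09 12.6 ] turn -0.28
```

>>> jog_arm --pt "0.1 0 4 0 0" --pt "0.1 0 8 0 0" --pt "0.1 0 10.5 0 0" --pt "0.1 0 12 0 0" --pt "0.1 0 12.5 0 0"

```text
time: 16.18
tcp_pos: [0.4384, -0.312, 0.0639]
tcp_rot: [0.994, 0.109, -0.0, -0.001]
force: [-7.1, 9.4, 24.9]
grip_width: 0.156
grip_force: 62.3
```

>>> jog_arm --pt "0 0 0 0 0" --pt "0 0 0 0 0.35" --pt "0 0 0 0 0.35" --pt "0 0 -3 0 0.35" --pt "0 0 -8 0 0.35"

```text
time: 16.8
tcp_pos: [0.4373, -0.3119, 0.1434]
tcp_rot: [0.994, 0.109, -0.001, -0.001]
force: [0.1, -0.5, 0.0]
grip_width: 0.354
grip_force: 0.0
```

>>> jog_arm --pt "0 0 -5 0 0.5" --pt "1 -6 -6 2 0.5" --pt "2.3 -12 -6 6 0.5" --pt "3.6 -18 -6 9 0.5" --pt "5 -24 -6 12.5 0.5"

```text
time: 17.42
tcp_pos: [0.4354, -0.0662, 0.205]
tcp_rot: [1.0, -0.001, 0.001, 0.0]
force: [0.8, 0.0, -0.3]
grip_width: 0.499
grip_force: 0.0
```

```bash
python3 - <<'E'
from h import *
to(.4822,.3128,.19,-90)
to(.3987,.2964,.19,-90)
E
```

```text
tcp [ 0.4354 -0.0662  0.205 ] yaw -90.16 -> shift [  4.58 -37.91   1.5 ] turn -0.16
tcp [ 0.4354 -0.0662  0.205 ] yaw -90.16 -> shift [ -3.77 -36.25   1.48] turn -0.16
```

>>> jog_arm --pt "0.8 -6 0 0 0.5" --pt "1.6 -12 0 0 0.5" --pt "2.4 -18 0 0 0.5" --pt "3.2 -24 0 0 0.5" --pt "4 -30 0 0 0.5"

```text
time: 18.05
tcp_pos: [0.4757, 0.2344, 0.2051]
tcp_rot: [1.0, 0.0, 0.001, -0.0]
force: [1.6, -0.7, 0.4]
grip_width: 0.497
grip_force: 0.0
```

>>> jog_arm --pt "0.4 -5 0 0 0.5" --pt "0.5 -7.8 0 0 0.5" --pt "0.5 -7.8 1 0 0.5" --pt "0.5 -7.8 1 0 0.5" --pt "0.5 -7.8 1 0 0.5"

```text
time: 18.68
tcp_pos: [0.4805, 0.3091, 0.1943]
tcp_rot: [1.0, -0.001, -0.0, 0.0]
force: [-0.9, 0.4, 0.9]
grip_width: 0.5
grip_force: 0.0
```

```bash
python3 - <<'E'
from h import *
im=knob(.4822,.3128); cv2.imwrite("pics/raw_q.png",im)
to(.4822,.3128,.06,-90)
E
```

```text
pred px [318.5 192.7]
blob [316.5 191.5] [310 183  14  17 185] [0.4834 0.3147]
tcp [0.4807 0.3092 0.1946] yaw -90.08 -> shift [ 0.14 -0.36 13.46] turn -0.08
```

>>> jog_arm --pt "0.2 -0.4 4 0 0.5" --pt "0.2 -0.4 8 0 0.5" --pt "0.2 -0.4 11.5 0 0.5" --pt "0.2 -0.4 13.3 0 0.5" --pt "0.2 -0.4 13.4 0 0.5"

```text
time: 19.35
tcp_pos: [0.4819, 0.3134, 0.0595]
tcp_rot: [1.0, -0.0, -0.001, 0.0]
force: [-0.0, 0.4, -0.6]
grip_width: 0.503
grip_force: 0.0
```

>>> jog_arm --pt "0 0 0 0 0" --pt "0 0 0 0 0" --pt "0 0 0 0 0" --pt "0 0 -4 0 0" --pt "0 0 -9 0 0"

```text
time: 19.98
tcp_pos: [0.4813, 0.3137, 0.1503]
tcp_rot: [1.0, 0.0, -0.001, 0.001]
force: [0.8, 0.2, -1.7]
grip_width: 0.155
grip_force: 58.6
```

>>> jog_arm --pt "0 2 -4 0 0" --pt "0 8 -4 -3 0" --pt "0 14 -4 -6 0" --pt "0 20 -4 -9 0" --pt "0 26 -4 -12.5 0"

```text
time: 20.6
tcp_pos: [0.4823, 0.0525, 0.191]
tcp_rot: [0.994, 0.11, 0.001, 0.0]
force: [1.4, -0.2, -1.4]
grip_width: 0.152
grip_force: 58.8
```

```bash
python3 - <<'E'
from h import *
o=robot.get_obs();print(o["grip_width"],o["force"])
to(.4214,-.239,.19,-77.4)
E
```

```text
0.15171195832505904 [ 1.40278316 -0.22149929 -1.41942418]
tcp [0.4823 0.0525 0.191 ] yaw -77.36 -> shift [-12.32  27.11   0.09] turn 0.04
```

>>> jog_arm --pt "-2.4 5.2 0 0 0" --pt "-4.8 10.6 0 0 0" --pt "-7.4 16.2 0 0 0" --pt "-9.9 21.7 0 0 0" --pt "-12.3 27.1 0 0 0"

```text
time: 21.22
tcp_pos: [0.4205, -0.239, 0.1911]
tcp_rot: [0.994, 0.109, 0.001, 0.001]
force: [0.3, -0.0, -1.7]
grip_width: 0.15
grip_force: 58.8
```

>>> jog_arm --pt "0 0 0 0 0" --pt "0 0 0 0 0" --pt "0 0 0 0 0" --pt "0 0 3 0 0" --pt "0 0 3 0 0"

```text
time: 21.85
tcp_pos: [0.4199, -0.2347, 0.1581]
tcp_rot: [0.994, 0.11, -0.002, -0.002]
force: [-0.6, 0.7, -2.3]
grip_width: 0.154
grip_force: 59.0
```

```bash
python3 - <<'E'
from h import *
to(.4214,-.239,.064,-77.4)
E
```

```text
tcp [ 0.4199 -0.2347  0.1581] yaw -77.38 -> shift [0.08 0.48 9.41] turn 0.02
```

>>> jog_arm --pt "0.1 0.4 3 0 0" --pt "0.1 0.4 6 0 0" --pt "0.1 0.4 8 0 0" --pt "0.1 0.4 9 0 0" --pt "0.1 0.4 9.4 0 0"

```text
time: 22.48
tcp_pos: [0.4232, -0.2405, 0.0667]
tcp_rot: [0.994, 0.109, 0.0, 0.0]
force: [-0.3, 0.2, -1.7]
grip_width: 0.154
grip_force: 59.1
```

>>> jog_arm --pt "0 0 0 0 0" --pt "0 0 0 0 0.35" --pt "0 0 0 0 0.35" --pt "0 0 -3 0 0.35" --pt "0 0 -8 0 0.35"

```text
time: 23.1
tcp_pos: [0.4215, -0.2398, 0.1457]
tcp_rot: [0.994, 0.109, -0.001, -0.001]
force: [0.6, -0.1, 0.4]
grip_width: 0.348
grip_force: 0.0
```

>>> jog_arm --pt "0 0 -5 0 0.6" --pt "0 -4 -6 2 0.6" --pt "-0.5 -8 -6 6 0.6" --pt "-1 -12 -6 9 0.6" --pt "-1.5 -16 -6 12.5 0.6"

```text
time: 23.72
tcp_pos: [0.3732, -0.0868, 0.2069]
tcp_rot: [1.0, -0.001, 0.001, 0.0]
force: [0.9, 0.6, 0.6]
grip_width: 0.596
grip_force: 0.0
```

```bash
python3 - <<'E'
from h import *
to(.5,0,.19,-90)
a=snap("scene","r")[150:350,150:380]; b=snap("wrist","rw")
A=cv2.resize(a,None,fx=2,fy=2); B=cv2.resize(b,None,fx=.5,fy=.5)
B=np.vstack([B,np.zeros((200,320,3),np.uint8)]); cv2.imwrite("pics/r.png",np.hstack([A,B]))
E
```

```text
tcp [ 0.3732 -0.0868  0.2069] yaw -90.14 -> shift [12.66 -8.71  1.7 ] turn -0.14
```

View pics/r.png

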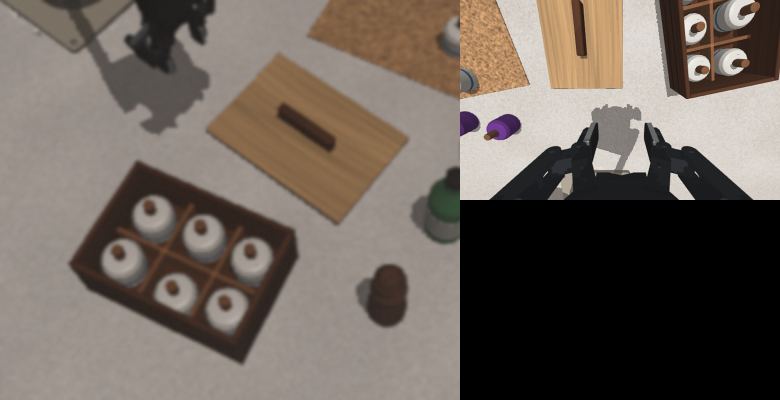

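All six pockets hold an upright pot: knobs at (152,204), (205,224), (251,251), (120,247), (172,287) and (225,302). Next I'll go over the cover and look at it again.

>>> jog_arm --pt "3 -2 0 0 0.6" --pt "6.5 -4.5 0 0 0.6" --pt "10 -7 0 0 0.6" --pt "12.7 -8.7 0 0 0.6" --pt "12.7 -8.7 0 0 0.6"

```text
time: 24.45
tcp_pos: [0.5019, -0.0001, 0.2062]
tcp_rot: [1.0, 0.001, 0.0, -0.0]
force: [-0.8, -0.4, -0.1]
grip_width: 0.601
grip_force: 0.0
```

>>> jog_arm --pt "0 0 0 0 0.6" --pt "0 0 0 0 0.6" --pt "0 0 0 0 0.6" --pt "0 0 0 0 0.6" --pt "0 0 0 0 0.6"

```text
time: 25.08
tcp_pos: [0.5005, -0.0009, 0.2064]
tcp_rot: [1.0, -0.0, 0.0, 0.0]
force: [0.2, 0.6, -0.1]
grip_width: 0.602
grip_force: 0.0
```

```bash
python3 - <<'E'
from h import *
snap("wrist","s",s=1.25); to(.5,0,.026,-90)
print((w2pix("wrist",[[.626,.087,.018],[.626,-.087,.018],[.374,-.087,.018],[.374,.087,.018]])*1.25).round(0))
E
```

```text
tcp [ 0.5005 -0.0008  0.2064] yaw -90.01 -> shift [-0.05 -0.08 18.04] turn -0.01
[[300.  78.]
 [504.  78.]
 [483. 336.]
 [321. 336.]]
```

View pics/s.png

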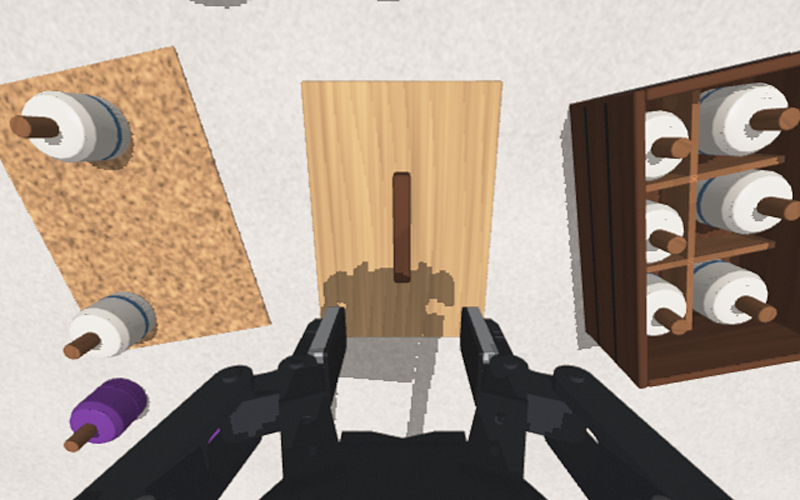

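The cover is where I left it, with corners at (302,81), (501,81) and (321,336). I'll regrasp it at the release pose.

>>> jog_arm --pt "0 0 5 0 0.6" --pt "0 0 10 0 0.6" --pt "0 0 14.5 0 0.6" --pt "0 0 17 0 0.6" --pt "0 -0.1 17.9 0 0.6"

```text
time: 25.75
tcp_pos: [0.499, 0.0004, 0.0254]
tcp_rot: [1.0, -0.0, -0.002, -0.0]
force: [-0.1, -0.4, 0.5]
grip_width: 0.601
grip_force: 0.0
```

>>> jog_arm --pt "0 0 0 0 0.6" --pt "0 0 0 0 0" --pt "0 0 0 0 0" --pt "0 0 0 0 0" --pt "0 0 0 0 0"

```text
time: 26.38
tcp_pos: [0.5019, 0.0003, 0.0289]
tcp_rot: [1.0, 0.0, 0.001, 0.0]
force: [-1.1, 1.0, 5.8]
grip_width: 0.173
grip_force: 60.9
```

```bash
python3 - <<'E'
from h import *
o=robot.get_obs();print(o["grip_width"],o["grip_force"],o["force"])
to(.5002,.0003,.0272,-90)
E
```

```text
0.17270283835286665 60.85442662239075 [-1.11402387  1.02073792  5.84655771]
tcp [5.019e-01 3.000e-04 2.890e-02] yaw -90.0 -> shift [-0.17 -0.    0.17] turn 0.0
```

>>> jog_arm --pt "0 0 -2 0 0" --pt "0 0 -6 0 0" --pt "0 0 -11 0 0" --pt "0 0 -16 0 0" --pt "0 0 -17.5 0 0"

```text
time: 27.0
tcp_pos: [0.5023, 0.0001, 0.2059]
tcp_rot: [1.0, 0.0, 0.003, 0.0]
force: [0.3, -0.1, -4.8]
grip_width: 0.174
grip_force: 59.4
```

```bash
python3 - <<'E'
from h import *
o=robot.get_obs();print(o["grip_width"],o["force"],o["torque"])
to(.506,-.2612,.2,-77.5)
E
```

```text
0.1735062577684305 [ 0.29229093 -0.12027437 -4.84294381] [ 0.00236614 -0.03144205 -0.01870026]
tcp [5.023e-01 1.000e-04 2.059e-01] yaw -90.0 -> shift [ 0.37 26.13  0.61] turn -12.5
```

>>> jog_arm --pt "0 4 0 -2 0" --pt "0.1 10 0 -5 0" --pt "0.2 17 0 -8 0" --pt "0.4 23 0 -11 0" --pt "0.4 26.1 0 -12.5 0"

```text
time: 27.62
tcp_pos: [0.503, -0.2632, 0.1996]
tcp_rot: [0.994, 0.108, -0.001, -0.001]
force: [0.2, 1.2, -4.2]
grip_width: 0.174
grip_force: 59.6
```

>>> jog_arm --pt "0 0 2 0 0" --pt "0 0 4 0 0" --pt "0 0 5.5 0 0" --pt "0 0 5.5 0 0" --pt "0 0 5.5 0 0"

```text
time: 28.25
tcp_pos: [0.505, -0.2603, 0.1478]
tcp_rot: [0.994, 0.109, 0.0, 0.0]
force: [1.6, -0.1, -3.7]
grip_width: 0.171
grip_force: 59.7
```

```bash
python3 - <<'E'
from h import *
o=robot.get_obs();print(o["joint_vel"].round(3))
to(.507,-.2612,.1132,-77.5)
snap("wrist","t",s=1.25)
E
```

```text
[-0.005 -0.008 -0.016 -0.001 -0.    -0.001]
tcp [ 0.505  -0.2603  0.1478] yaw -77.45 -> shift [0.17 0.13 3.47] turn 0.05
```

View pics/t.png

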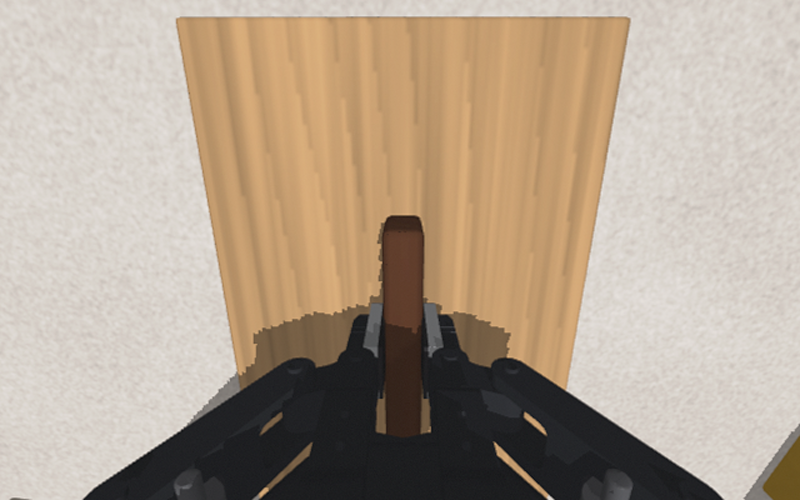

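The cover is held square in the gripper, and its board hides the crate. I'll lower it with the small correction and watch the force.

>>> jog_arm --pt "0.2 0.1 1 0 0" --pt "0.2 0.1 2 0 0" --pt "0.2 0.1 2.6 0 0" --pt "0.2 0.1 2.8 0 0" --pt "0.2 0.1 3 0 0"

```text
time: 28.92
tcp_pos: [0.5068, -0.2614, 0.1173]
tcp_rot: [0.994, 0.109, 0.0, 0.0]
force: [0.4, 0.1, -4.2]
grip_width: 0.174
grip_force: 59.7
```

```bash
python3 - <<'E'
from h import *
o=robot.get_obs();print(o["force"],o["torque"])
to(.507,-.2612,.1132,-77.5)
E
```

```text
[ 0.38444214  0.08277661 -4.16299125] [0.02292637 0.00187056 0.02732476]
tcp [ 0.5068 -0.2614  0.1173] yaw -77.5 -> shift [ 0.03 -0.01  0.41] turn -0.0
```

No contact yet and the panel is inside the rim, so I'll finish lowering and release.

>>> jog_arm --pt "0 0 0.2 0 0" --pt "0 0 0.35 0 0" --pt "0 0 0.45 0 0" --pt "0 0 0.45 0 0" --pt "0 0 0.45 0 0"

```text
time: 29.55
tcp_pos: [0.5069, -0.2615, 0.1169]
tcp_rot: [0.994, 0.109, 0.0, 0.0]
force: [-15.6, 7.8, 24.4]
grip_width: 0.172
grip_force: 63.7
```

```bash
python3 - <<'E'
from h import *
o=robot.get_obs();print(o["force"],o["torque"],o["tcp_pos"])
E
```

```text
[-15.59025857   7.84870936  24.404772  ] [1.49930378 2.46561652 0.04819286] [ 0.50689663 -0.26146565  0.11690236]
```

>>> jog_arm --pt "0 0 0 0 0.5" --pt "0 0 0 0 0.5" --pt "0 0 -2 0 0.5" --pt "0 0 -6 0 0.5" --pt "0 0 -12 0 0.5"

```text
time: 30.18
tcp_pos: [0.5057, -0.2607, 0.2333]
tcp_rot: [0.994, 0.109, -0.001, -0.001]
force: [0.6, -1.0, -0.1]
grip_width: 0.502
grip_force: 0.0
```

```bash
python3 - <<'E'
from h import *
P=[(.504,-.261,.106)]
u=R.from_euler('z',12.6,degrees=True)
C=np.array([u.apply([a*.126,b*.087,0])+[.5055,-.261,.106] for a,b in[(1,1),(1,-1),(-1,-1),(-1,1)]])
print("seated pred",(w2pix("wrist",C)*1.25).round(0).tolist())
a=snap("wrist","u"); b=snap("side","v")[190:330,290:460]; c=snap("scene","w")[170:340,140:440]
A=cv2.resize(a,(512,320)); B=cv2.resize(b,(300,247)); Cc=cv2.resize(c,(500,283))
o=np.zeros((603,812,3),np.uint8)[:600,:800]; cv=np.zeros((600,800,3),np.uint8)
cv[:320,:480]=A[:,:480]; cv[:247,485:785]=B; cv[320:600,:500]=Cc[:280]; cv2.imwrite("pics/u.png",cv)
E
```

```text
seated pred [[277.0, 64.0], [530.0, 63.0], [499.0, 371.0], [309.0, 372.0]]
```

View pics/u.png

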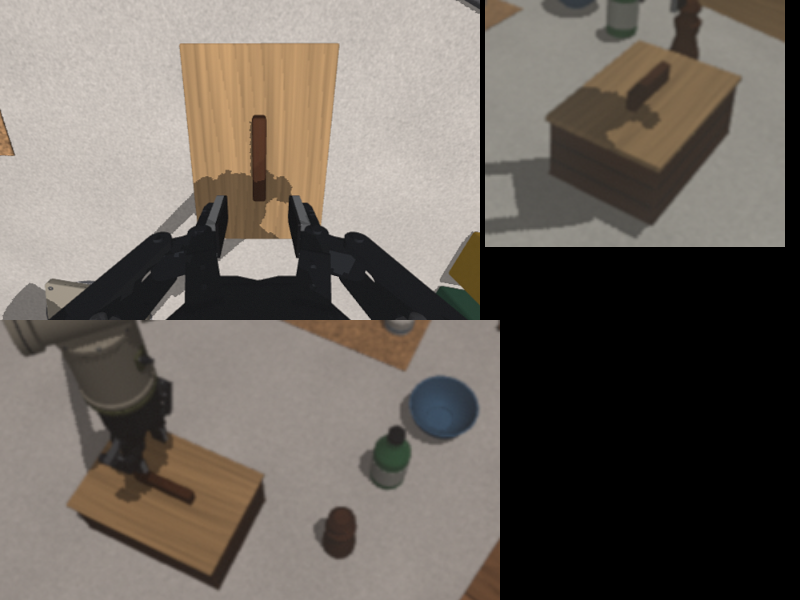

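The cover looks close to home, but the contact moment points to one corner. I'll check the corners at full resolution.

```bash
python3 - <<'E'
from h import *
a=cv2.imread("pics/raw_u.png"); b=cv2.imread("pics/raw_v.png")[190:330,300:440]
A=cv2.resize(a[30:320,190:460],None,fx=2,fy=2,interpolation=2)[:,:]
B=cv2.resize(b,(258,258),interpolation=2)
cv=np.zeros((580,800,3),np.uint8); cv[:,:540]=A; cv[:258,541:799]=B; cv2.imwrite("pics/x.png",cv)
to(.506,-.261,.25,-77.5)
C=[R.from_euler('z',12.6,degrees=True).apply([a*.126,b*.087,0])+[.5055,-.261,.106] for a,b in[(1,1),(1,-1),(-1,-1),(-1,1)]]
print(((w2pix("wrist",C)-[190,30])*2).round(0).tolist())
E
```

```text
tcp [ 0.5093 -0.2629  0.2395] yaw -77.5 -> shift [-0.27 -0.25 -1.05] turn 0.0
[[60.0, 56.0], [452.0, 55.0], [408.0, 534.0], [109.0, 536.0]]
```

View pics/x.png

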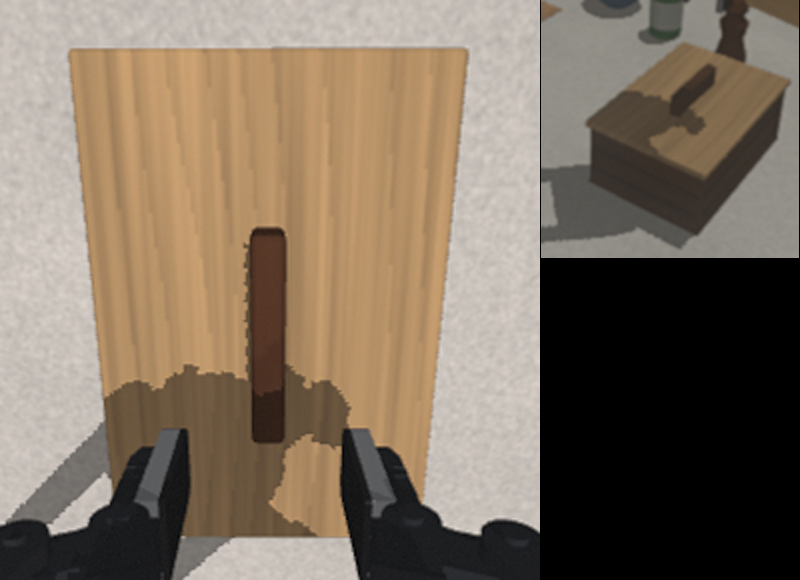

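>>> jog_arm --pt "0.2 -0.3 0.8 0.4 1" --pt "0.2 -0.3 0.8 0.4 1" --pt "0.2 -0.3 0.8 0.4 1" --pt "0.2 -0.3 0.8 0.4 1" --pt "0.2 -0.3 0.8 0.4 1"

```text
time: 30.95
tcp_pos: [0.508, -0.2579, 0.2247]
tcp_rot: [0.994, 0.105, -0.0, -0.0]
force: [-0.5, 0.0, 0.1]
grip_width: 1.0
grip_force: 0.0
```

```bash
python3 - <<'E'
from h import *
to(.5108,-.2593,.2312,-77.91)
cw=cam("wrist"); snap("wrist","y")
K=cw[0]
def corners(f):
    im=cv2.imread(f); h=cv2.cvtColor(im,cv2.COLOR_BGR2HSV)
    m=cv2.inRange(h,(8,70,40),(25,255,255)); m=cv2.morphologyEx(m,cv2.MORPH_CLOSE,np.ones((5,5)))
    # edges: sample rows/cols and fit lines
    rows=np.arange(80,240,4); L=[];Rr=[]
    for r in rows:
        x=np.where(m[r,200:440])[0]+200; L.append(x.min());Rr.append(x.max()+1)
    cols=np.arange(260,390,4);T=[];Bt=[]
    for c in cols:
        y=np.where(m[40:330,c])[0]+40; T.append(y.min());Bt.append(y.max()+1)
    def fit(a,b):
        p=np.polyfit(a,b,1);r=np.abs(np.polyval(p,a)-b);k=r<=max(1,np.median(r)*2);return np.polyfit(np.array(a)[k],np.array(b)[k],1)
    l,r,t,b=fit(rows,L),fit(rows,Rr),fit(cols,T),fit(cols,Bt)
    X=lambda v,h:(lambda y:(np.polyval(v,y),y))((h[0]*v[1]+h[1])/(1-h[0]*v[0]))
    return np.array([X(l,t),X(r,t),X(r,b),X(l,b)])
obj=np.array([[.126,.087,0],[.126,-.087,0],[-.126,-.087,0],[-.126,.087,0]])
for f in("e","y"):
    q=corners(f"pics/raw_{f}.png"); _,rv,tv=cv2.solvePnP(obj,q,K,None)
    Rm=cw[2].as_matrix()@np.diag([1,-1,-1])@cv2.Rodrigues(rv)[0]; c=cw[1]+cw[2].apply(tv[:,0]*[1,-1,-1])
    print(f,q.round(1).tolist(),"centre",c.round(4),"normal deg",np.degrees(Rm[:2,2]).round(2),"yaw",np.degrees(np.arctan2(Rm[1,0],Rm[0,0])).round(2))
E
```

```text
tcp [ 0.508  -0.2579  0.2247] yaw -77.9 -> shift [ 0.25  0.19 -0.65] turn 0.01
e [[221.5, 60.6], [422.0, 58.4], [399.8, 302.9], [248.5, 303.1]] centre [ 0.5014 -0.2595  0.0979] normal deg [0.08 0.59] yaw 12.67
y [[222.4, 57.6], [428.4, 55.3], [403.8, 305.4], [249.5, 306.2]] centre [ 0.5034 -0.2623  0.1044] normal deg [0.17 0.25] yaw 12.63
```

The cover's height, tilt and yaw match its original seated pose (centre z 0.104 both times, within 0.4°). I'm handing in.

```bash
python3 -c "
from bench import robot
print(robot.job_done())"
```

```text
the job is handed in; nothing more can be done
None
```

I handed in the job at about 31 s: all six pockets hold an upright pot, the cover is back on at its original height and level to within about 0.4°, the two leftover spares stand on the mat, and I saw no disturbance to the bottle, mill or bowl.

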